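# Press a casting flask to gauge height in a sprung cradle

### The job

Take the taller of the two flat gauges out of the wooden rack and slide it, foot down, all the way into the slot of the sprung cradle, then let it go. Next set the steel flask upright in the cradle's ring and press it down against the springs until its rim is level with the top edge of the gauge; finish while holding it pressed down there, without letting go. Leave the shorter gauge in its slot and the other things where they are.

Things in the scene. Friction and masses are not known exactly. Their poses are not given: they have to be found in the camera images.
- flask_centre (a point): Centre (half-way up, on the axis) of the casting flask: an upright plain steel cylinder with rows of small round holes, filled with white plaster; diameter 58, height 85, about 0.35 kg; foot chamfered 3 mm. It stands on the table; its z axis points up along its axis.
- flask_rim (a point): Centre of the flask's top face, 42.5 mm above flask_centre.
- gauge_tall_centre (a point): Centre of the taller gauge, half-way up: a flat steel blade with a black grip, standing on its narrow end in one of the two slots of the wooden rack (which slot varies). 40 wide (its x axis) and 120 tall (z, up); the blade is 5 thick (its y axis), the grip covers the top 35 mm and is 12 thick. Pinch the grip across its thickness from above. About 0.08 kg. Its foot is 60 mm below this point. Both ways round are the same.
- gauge_tall_top (a point): Middle of the taller gauge's top edge, 60 mm above gauge_tall_centre.
- gauge_short_centre (a point): Centre of the shorter gauge, same shape but 95 tall, in the rack's other slot. Not used.
- rack: Wooden gauge rack 150 x 60 x 45 high, fixed; origin under its centre; its two slots lie end to end along its x axis, 36 mm either side of the centre, their floors 10 mm above the table; each is 44 long, 7 wide and 35 deep.
- cradle: Sprung cradle, fixed to the table: grey base plate 120 (x) x 205 (y) x 12 high with four guide posts carrying a floating aluminium ring, and an aluminium block with one slot at the +y end. Origin on the table directly below the ring's axis; z up.
- slot_floor (a point): Centre of the floor of the slot in the cradle's aluminium block, 105 mm to the cradle's +y side of the ring's axis and 12 mm above the table. The slot is open at the top, 45 long (this point's x axis) and 8 wide (y), 40 deep; the block is 66 x 34 and its top is 52 mm above the table. A gauge standing on this floor has its centre 60 mm above this point and its top edge 132 mm above the table.
- ring_seat (a point): Centre of the ledge inside the floating ring on which the flask's foot rests; it moves with the ring. The ring is upright, outside diameter 86, bore 64, and stands 22 mm above the ledge. Unpressed the ledge is 62 mm above the table, so a flask resting in it has its rim 147 mm above the table. Four corner sleeves on the guide posts, 61 mm from the axis, end 18 mm below the top of the ring; the posts end 78 mm above the table.
- cradle_ring (a joint): How far the ring is pressed down, m: 0 up at rest, 0.024 at its lower stop. Springs push it up with 7 N at 0 plus 0.7 N for each mm (ring itself 1.2 N), so the resting flask alone does not sink it and it comes up again if let go. The flask's rim is level with a seated tall gauge's top edge at about 0.015 (some 11 to 14 N of push).
- mould_0: brown rubber mould block, 50 x 77 x 22, lying flat; bystander, origin under its centre.
- mould_1: brown rubber mould block, 50 x 77 x 22, lying flat; bystander, origin under its centre.
- tape_roll: roll of tape lying flat, diameter 58, height 24; bystander, origin under its centre.
- flux_bottle: small white bottle with ribbed cap, 46 x 46 x 71; bystander, origin under its centre.
- ink_bottle: small ink bottle with a ribbed black cap, 32 x 40 x 64; bystander, origin under its centre.
Mind the look-alikes: they are no part of the job. Leave any orange or purple look-alike of the part that bears flask_centre alone.

How it is judged:
On the way, in this order (a step that is already met when the one before it is completed fails the run):
1. the tall gauge stands fully down in the cradle's slot and is let go (horizontal distance between gauge_tall_centre and slot_floor below 0.01 m and z of gauge_tall_centre in the frame of slot_floor below 0.064 m and angle between the x axis of gauge_tall_centre and the x axis of slot_floor, either way round below 0.15 rad and angle between gauge_tall_centre's own z axis and vertical below 0.12 rad and contact force between the fingers and gauge_tall below 0.2 N), for 0.2 s.
2. the flask rests upright in the ring, with the gauge still in its slot (all of step 1 and horizontal distance between flask_centre and ring_seat below 0.007 m and z of flask_centre in the frame of ring_seat below 0.0465 m and angle between flask_centre's own z axis and vertical below 0.1 rad), for 0.1 s.
At the end, for the whole second after the job is handed in: The tall gauge stands fully down in the cradle's slot (within 4 mm), untouched; the flask sits upright (0.10 rad) in the ring, within 7 mm of its axis and 4 mm of its ledge, held by the fingers, still, pressed against the springs its rim within 5 mm of the height of the gauge's top edge (all of step 2 and height (world z) of flask_rim between 0.127 and 0.137 m and value of joint cradle_ring above 0.008 m and contact force between the fingers and flask above 2 N and contact force between flask and cradle_ring above 5 N and linear speed of flask below 0.01 m/s); the arm keeps its last pose, push and grip.
It fails at once if the shorter gauge is disturbed (distance of gauge_short_centre from where it was at the start of the episode above 0.02 m).
It fails at once if a bystander is knocked out of its place (distance of any of mould_0, mould_1, tape_roll, flux_bottle, ink_bottle from where it was at the start of the episode above 0.03 m).
It also fails if it takes over 72 s, if anything falls off the work surface, if the arm or the gripper's body presses on something with over 40 N, if the wrist force passes 120 N, or if a joint passes its speed limit or range.

### The arm

A 7-joint arm with a two-finger parallel gripper is mounted at the origin on the work surface; the furniture and walls round the work are solid. World frame = base frame: x ahead of the robot, y to its left, z up, the work surface at z = 0. Lengths are in m, angles in rad, forces in N, time in s.
With the tool pointing down it reaches from about 0.425 to 0.925 m from the base axis. Payload 6.8 kg.
Tool frame: the origin (TCP) lies at the very end of the fingers, on their centre line; the grasp point (between the pads) lies 19 mm behind it (r.tcp_to_grasp is the distance from the TCP to the grasp point, in m); z points along the fingers, y is the line along which they close (so a half turn about z gives the same grasp; the last joint's range is limited). The gripper opens to 85 mm and grips with 20 to 120 N. Pads are 22 mm wide; open, the fingers measure 114 mm over their backs; the gripper's body (76 mm by 85 mm) begins 54 mm behind the grasp point. The pads swing forward as they close: fully open they stand 13 mm farther back than shut.
Start: joints at [1.17, 0.477, 0.022, 1.555, -0.011, 1.109, -0.083], TCP at [0.195, -0.646, 0.231] pointing down, gripper open.
Joint ranges: [-2.96, 2.96], [-0.34, 2.1], [-1.41, 1.46], [0.24, 2.44], [-1.37, 4.51], [0.17, 1.92], [-2.96, 2.96]. Speed limits (rad/s): [2.39, 2.39, 3.14, 3.14, 3.14, 3.14, 3.14].

### API

Orientations are given as a rotation vector (axis times angle).
In Python, from bench import r gives the robot as it stands.
- The arm moves only by the tool step_arm, never from a script. Its argument "moves" is a list of rows, each a list of 7 numbers: the shift along the tool's x, y, z in mm, then the turn, a rotation vector about the tool's x, y, z in rad, then the finger opening in mm, from 0 to 85.4. A call has 1 to 8 rows; each row is the pose to reach, as a shift and turn from the pose commanded when the call began, along the tool's axes at that moment; what a row does not reach only later rows make up. A row lasts 1/10 s, in which the tool goes at most 50 mm and 8.59 degrees, less where a joint would pass 70% of its speed; a pose out of reach is approached as far as the arm can. A call with a gripper value outside its range is refused whole. The fingers move at their own pace and stop on an object; "grip_force" is the grip in N (left out, the last holds). Time passes only in rows, so rows that repeat a pose let the fingers close. It gives the time, the measured TCP pose, the force, the opening and the grip force at its end, in the units of the state.
- r.get_obs(): the state, without advancing time (a new reading comes with each control period).
- r.grab_frame(name): name is "scene" or "top" or "wrist"; returns a dict with "image" (384x512x3 uint8, red, green, blue), "depth" (384x512 float32, m along the optical axis (not along the pixel's ray), 0 where there is no reading), "mtx" (3x3 intrinsics, pixels), "rvec" (rotation vector, rad) and "tvec" (3), from world to camera coordinates, as OpenCV has them. Camera axes: x right, y down, z forward; pixel columns grow to the right and rows downward; lengths in m; the calibration is good to about 2 mm. A picture is of the moment at which its call begins.
- r.hand_in(): hands the job in; it is judged then, once.
The state is a dict: "clock": time; "joints": joint angles; "qvel": joint speeds; "tau": joint torques, N m; "tcp_pos": TCP position; "orientation": TCP orientation; "contact_force": force on the tool from outside, world axes, zero at the start; "moment": the same for the moment, N m; "grip_width": finger opening in m; "gripper_force": force on a finger pad.
Only numpy, scipy, OpenCV 4.12 (cv2) and the standard library are available. Lean on these libraries where they do the work, as an engineer would, in place of code of your own. Each camera call takes 0.05 s, during which the arm holds its last target. There are 200 camera calls.

## Working session

There is one attempt and no reset: what is moved stays moved. The work goes in short steps, Python scripts to look and compute and a tool call to move; the robot and the scene stay as the last step left them, time stands still between calls to the robot, and variables do not carry over. Pictures are saved under pics/ and viewed, at most 10 in all, crops included, and the job is handed in when it is done.

Besides the shell and the picture viewer there is one more tool, called by a JSON object that holds its "fn" and its "kwargs", one argument or row to a line. step_arm: Moves the arm, as the interface text tells. Its arguments: {"type":"object","properties":{"moves":{"type":"array","items":{"type":"array","items":{"type":"number"}}},"grip_force":{"type":"number"}},"required":["moves"]}

```bash
mkdir -p pics; cat > h.py <<'E'
import numpy as np,cv2
from bench import r
def grab(n):
    f=r.grab_frame(n);R=cv2.Rodrigues(np.array(f['rvec'],float))[0];t=np.array(f['tvec'],float).ravel()
    np.savez('/tmp/%s.npz'%n,image=f['image'],depth=f['depth'],K=f['mtx'],R=R,t=t);return load(n)
def load(n): return dict(np.load('/tmp/%s.npz'%n))
def world(f):
    h,w=f['depth'].shape;u,v=np.meshgrid(np.arange(w),np.arange(h));K=f['K'];d=f['depth']
    P=np.stack([(u-K[0,2])/K[0,0]*d,(v-K[1,2])/K[1,1]*d,d],-1)
    return (P-f['t'])@f['R']
def ray(f,u,v,z):
    d=f['R'].T@np.linalg.solve(f['K'],[u,v,1.]);c=-f['R'].T@f['t'];return c+d*(z-c[2])/d[2]
def save(img,name,s=1):
    cv2.imwrite('pics/'+name,cv2.resize(img,None,fx=s,fy=s,interpolation=cv2.INTER_CUBIC)[...,::-1])
E
python3 - <<'E'
from h import *
for n in('scene','top'):
    f=grab(n);save(f['image'],n+'.png',1.5);print(n,-f['R'].T@f['t'],f['R'][2])
o=r.get_obs();print(o)
E
```

```text
scene [-0.35269576  0.48337455  0.83914478] [ 0.71050874 -0.36886124 -0.59926514]
top [0.44271172 0.05863731 1.13161743] [ 0.04615743  0.00118264 -0.99893348]
{'clock': 0.1, 'joints': array([ 1.16991858,  0.47775012,  0.0223522 ,  1.55637268, -0.01155714,
        1.10930929, -0.08308931]), 'qvel': array([-1.22261508e-03,  3.47323464e-04, -6.21830579e-04, -2.67843251e-03,
       -4.09831449e-04, -5.70520512e-05, -3.93424164e-04]), 'tau': array([ 5.72972931e-03, -5.97757137e+01,  1.61424849e+00, -2.81955153e+01,
        1.28686058e-02,  5.04462878e-03,  7.16400699e-07]), 'tcp_pos': array([ 0.1946525 , -0.64574804,  0.23039271]), 'orientation': array([-3.10632925e+00, -4.58002889e-01,  5.14996997e-04]), 'contact_force': array([0.31562503, 0.23354984, 0.41812257]), 'moment': array([-0.00959706,  0.00452461, -0.00181016]), 'gripper_force': 0.0, 'grip_width': 0.08549819238287425}
```

View pics/scene.png

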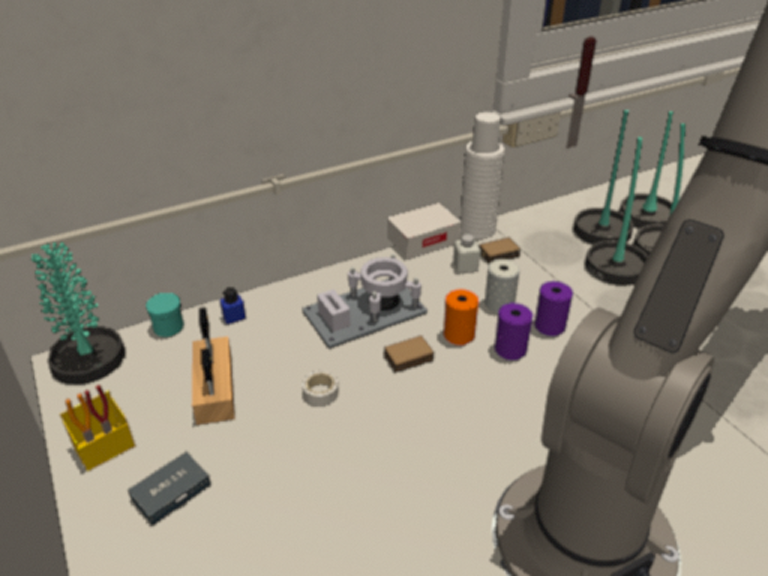

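View pics/top.png

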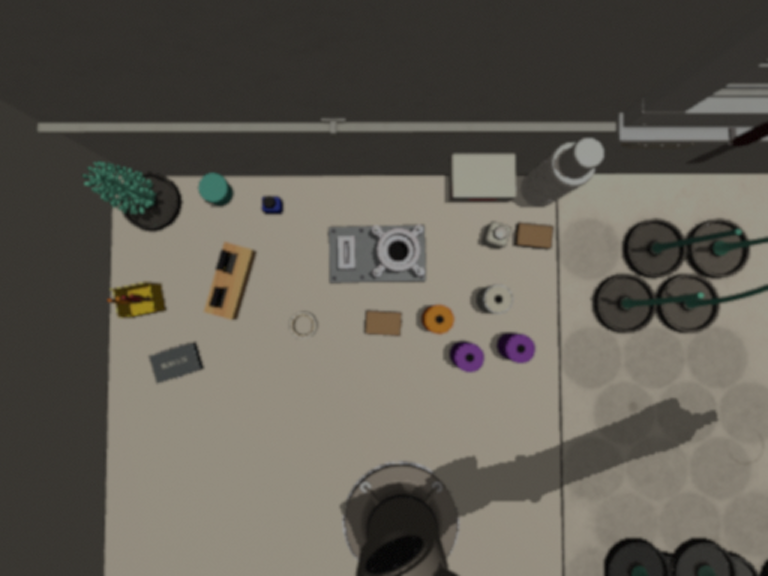

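The scene view shows the rack at (212,380) with two gauges, at (204,325) and (207,362). The cradle is at (365,300).

Flask candidates in the scene view:
- the steel cylinder with the white top at (502,288), which fits the description
- the orange one at (460,317)
- the purple ones at (513,331) and (553,309)

The white bottle at (480,190) is far too big. Next I'll measure with depth and check close crops.

```bash
python3 - <<'E'
from h import *
f=load('top');W=world(f);Z=W[...,2]
def box(u0,u1,v0,v1,zl,zh,name):
    s=np.zeros(Z.shape,bool);s[int(v0/1.5):int(v1/1.5),int(u0/1.5):int(u1/1.5)]=1
    m=s&(Z>zl)&(Z<zh);P=W[m]
    n,lab,st,c=cv2.connectedComponentsWithStats(m.astype(np.uint8))
    for i in range(1,n):
        if st[i,4]<12: continue
        P=W[lab==i];q=cv2.minAreaRect((P[:,:2]*1000).astype(np.float32))
        print(name,st[i,4],'z',np.percentile(P[:,2],[5,50,95]).round(4),'mean',P[:,:2].mean(0).round(4),'rect',np.round(q[0],1),np.round(q[1],1),round(q[2],1))
print('table',np.median(Z[250:280,200:230]))
box(195,265,230,330,.03,.055,'rack')
box(195,265,230,330,.075,.2,'gauges')
box(320,435,215,295,.006,.02,'base')
box(320,365,215,295,.045,.06,'block')
box(365,435,215,295,.079,.1,'ring')
box(475,520,275,325,.07,.1,'flask')
box(415,460,300,340,.07,.1,'orange')
box(445,490,335,380,.07,.1,'purple')
s=load('scene')['image']
a=cv2.resize(s[190:290,110:170],None,fx=5,fy=5,interpolation=3);b=cv2.resize(s[165:245,290:390],None,fx=4.5,fy=4.5,interpolation=3)
c=np.zeros((500,760,3),np.uint8);c[:500,:300]=a;c[:360,305:755]=b;save(c,'crop.png')
E
```

```text
table 0.0010740101892131573
rack 761 z [0.0404 0.0458 0.0494] mean [0.4978 0.3513] rect [501.  356.9] [ 61.6 150. ] 74.0
gauges 117 z [0.079  0.1276 0.1326] mean [0.5349 0.3446] rect [535.6 346.5] [12.5 39.6] 73.7
gauges 94 z [0.0798 0.1038 0.1078] mean [0.466  0.3641] rect [466.6 365.7] [12.2 39.4] 73.4
base 1233 z [0.0091 0.0124 0.016 ] mean [0.5499 0.0701] rect [561.2  49.9] [122.1 204. ] 0.1
base 67 z [0.009  0.0117 0.0153] mean [0.6147 0.0086] rect [611.9   6.9] [73.2 13.4] 89.9
base 150 z [0.0131 0.0159 0.0191] mean [0.5649 0.0066] rect [565.1   7.1] [41.4 41.9] 89.6
base 26 z [0.0092 0.0121 0.0163] mean [0.5608 0.115 ] rect [560.8 115. ] [38.4  3.4] 0.5
block 215 z [0.0484 0.0523 0.056 ] mean [0.5575 0.1144] rect [558.1 113.4] [65.2 34. ] 0.5
ring 292 z [0.0812 0.0843 0.0875] mean [0.5605 0.0087] rect [560.1   9.5] [82.4 84.4] 44.8
flask 320 z [0.0808 0.0857 0.0887] mean [ 0.4617 -0.1856] rect [ 461.3 -186.7] [56.7 56.8] 71.5
orange 307 z [0.082  0.0861 0.0892] mean [ 0.4221 -0.0701] rect [422.5 -69.6] [55.1 53.2] 89.5
purple 320 z [0.0816 0.0861 0.089 ] mean [ 0.3479 -0.128 ] rect [ 347.5 -128.7] [57.3 55.3] 63.0
```

View pics/crop.png

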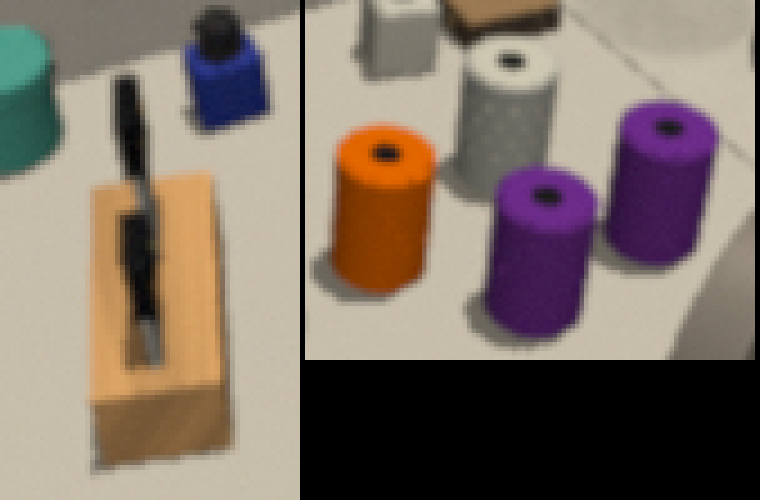

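The crop confirms it. The tall gauge is the rack's far one, with its top at z≈0.13 and x,y (0.535, 0.346). The flask is the grey perforated cylinder with the white top at (0.461, -0.186).

```bash
cat >> h.py <<'E'
from scipy.spatial.transform import Rotation as Ro
def go(x,y,z,yd):
    o=r.get_obs();R=Ro.from_rotvec(o['orientation']).as_matrix()
    a=np.deg2rad(yd);ty=np.array([np.cos(a),np.sin(a),0]);tz=np.array([0,0,-1.]);T=np.stack([np.cross(ty,tz),ty,tz],1)
    print('shift mm',(R.T@(np.array([x,y,z])-o['tcp_pos'])*1000).round(1),'turn',Ro.from_matrix(R.T@T).as_rotvec().round(4),'tcp',o['tcp_pos'].round(4),'t',round(o['clock'],2),'w',o['grip_width'].round(4),'F',o['contact_force'].round(1),'j',o['joints'].round(2))
E
python3 -c "
from h import *
go(.42,-.40,.30,-30);go(.57,-.12,.3,10)"
```

```text
Traceback (most recent call last):
  File "h.py", line 19, in go
    print('shift mm',(R.T@(np.array([x,y,z])-o['tcp_pos'])*1000).round(1),'turn',Ro.from_matrix(R.T@T).as_rotvec().round(4),'tcp',o['tcp_pos'].round(4),'t',round(o['clock'],2),'w',o['grip_width'].round(4),'F',o['contact_force'].round(1),'j',o['joints'].round(2))
                                                                                                                                                                                    ^^^^^^^^^^^^^^^^^^^^^
AttributeError: 'float' object has no attribute 'round'
```

```bash
sed -i "s/o\['grip_width'\].round(4)/round(o['grip_width'],4)/" h.py
python3 -c "
from h import *
go(.42,-.40,.30,-30);go(.57,-.12,.3,10)"
```

```text
shift mm [ 286.7 -170.4  -69.3] turn [-1.700e-03 -6.000e-04 -7.544e-01] tcp [ 0.1947 -0.6457  0.2304] t 0.1 w 0.0855 F [0.3 0.2 0.4] j [ 1.17  0.48  0.02  1.56 -0.01  1.11 -0.08]
shift mm [ 511.1 -395.2  -69. ] turn [-1.5000e-03 -1.2000e-03 -1.4526e+00] tcp [ 0.1947 -0.6457  0.2304] t 0.1 w 0.0855 F [0.3 0.2 0.4] j [ 1.17  0.48  0.02  1.56 -0.01  1.11 -0.08]
```

{"fn": "step_arm", "kwargs": {
  "moves": [
    [287,-170,-70,0,0,-0.75,85],
    [287,-170,-70,0,0,-0.75,85],
    [287,-170,-70,0,0,-0.75,85],
    [287,-170,-70,0,0,-0.75,85],
    [287,-170,-70,0,0,-0.75,85],
    [287,-170,-70,0,0,-0.75,85],
    [400,-280,-70,0,0,-1.1,85],
    [511,-395,-70,0,0,-1.45,85]
  ]
}}

```text
clock: 0.9
tcp_pos: [0.4454, -0.3423, 0.2963]
orientation: [2.453, 1.961, 0.0]
contact_force: [1.2, -0.3, -0.1]
grip_width: 0.0849
gripper_force: 0.0
```

```bash
python3 -c "
from h import *
go(.535,.30,.28,73.7);go(.535,.3455,.28,73.7)"
```

```text
shift mm [646.3 -54.   16.1] turn [ 3.0000e-04  7.0000e-04 -1.5082e+00] tcp [ 0.4454 -0.3423  0.2963] t 0.9 w 0.0849 F [ 1.2 -0.3 -0.1] j [ 0.82  0.26 -0.33  1.73  0.09  1.17  0.24]
shift mm [690.7 -64.   16.1] turn [ 3.0000e-04  7.0000e-04 -1.5082e+00] tcp [ 0.4454 -0.3423  0.2963] t 0.9 w 0.0849 F [ 1.2 -0.3 -0.1] j [ 0.82  0.26 -0.33  1.73  0.09  1.17  0.24]
```

{"fn": "step_arm", "kwargs": {
  "moves": [
    [690,-64,16,0,0,-1.5,85],
    [690,-64,16,0,0,-1.5,85],
    [690,-64,16,0,0,-1.5,85],
    [690,-64,16,0,0,-1.5,85],
    [690,-64,16,0,0,-1.5,85],
    [690,-64,16,0,0,-1.5,85],
    [690,-64,16,0,0,-1.5,85],
    [690,-64,16,0,0,-1.5,85]
  ]
}}

```text
clock: 1.7
tcp_pos: [0.498, 0.0539, 0.2868]
orientation: [0.918, 3.004, -0.001]
contact_force: [1.0, -0.2, -0.4]
grip_width: 0.0853
gripper_force: 0.0
```

```bash
python3 -c "
from h import *
go(.535,.3455,.28,73.7)"
```

```text
shift mm [132.4 262.5   6.6] turn [-4.000e-04  3.000e-04 -3.087e-01] tcp [0.498  0.0539 0.2868] t 1.7 w 0.0853 F [ 1.  -0.2 -0.4] j [ 0.43  0.21 -0.75  1.86  0.16  1.14  0.6 ]
```

{"fn": "step_arm", "kwargs": {
  "moves": [
    [132,262,7,0,0,-0.309,85],
    [132,262,7,0,0,-0.309,85],
    [132,262,7,0,0,-0.309,85],
    [132,262,7,0,0,-0.309,85],
    [132,262,7,0,0,-0.309,85],
    [132,262,7,0,0,-0.309,85],
    [132,262,7,0,0,-0.309,85],
    [132,262,7,0,0,-0.309,85]
  ]
}}

```text
clock: 2.5
tcp_pos: [0.5362, 0.344, 0.2789]
orientation: [-0.45, -3.108, 0.001]
contact_force: [0.0, 0.2, 0.4]
grip_width: 0.0847
gripper_force: 0.0
```

```bash
python3 - <<'E'
from h import *
go(.5355,.346,.103,73.7)
f=grab('wrist');save(f['image'],'w1.png',1)
W=world(f);Z=W[...,2];m=(Z>.11)&(Z<.15)
n,lab,st,c=cv2.connectedComponentsWithStats(m.astype(np.uint8))
for i in range(1,n):
    if st[i,4]>100:
        P=W[lab==i];q=cv2.minAreaRect((P[:,:2]*1000).astype(np.float32));print(st[i],np.round(q[0],1),np.round(q[1],1),q[2],np.median(P[:,2]))
E
```

```text
shift mm [  1.    1.8 175.9] turn [-0.0008 -0.0014 -0.0028] tcp [0.5362 0.344  0.2789] t 2.5 w 0.0847 F [0.  0.2 0.4] j [-0.09  0.5  -0.82  1.55  0.37  1.26  0.31]
[415  51  21  14 146] [464.7 542.3] [ 7.7 18.4] 11.61316967010498 0.1148819264399537
[254 159  12  38 414] [535.5 346.3] [12.3 39.7] 73.93702697753906 0.13000626047199304
[ 403  208   61   63 1252] [664.4 522.6] [60.9 77.4] 64.48352813720703 0.12929438460672077
[455 225  24  17 162] [662.6 558.5] [28.9 24.9] 53.325992584228516 0.14076602213819694
[438 297  49  25 419] [781.4 552.4] [40.9  4.1] 89.58147430419922 0.12494111799154838
[286 324  65  31 810] [781.2 361.4] [ 3.8 94.1] 0.2541915774345398 0.12377089258711246
[ 89 375  39   9 186] [781.7  32.8] [ 3.9 72.4] 0.44496211409568787 0.11510036052531912
```

View pics/w1.png

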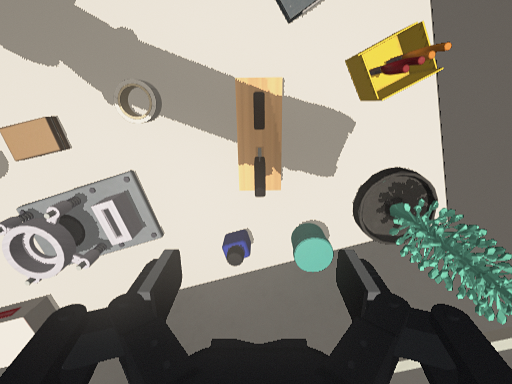

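The wrist view confirms the tall gauge at pixel (259,176), with the rack beneath it and the short gauge at (259,110). Descending to grip it.

{"fn": "step_arm", "kwargs": {
  "moves": [
    [0.5,1.8,50,0,0,-0.003,60],
    [0.5,1.8,90,0,0,-0.003,50],
    [0.5,1.8,130,0,0,-0.003,45],
    [0.5,1.8,160,0,0,-0.003,45],
    [0.5,1.8,184,0,0,-0.003,45],
    [0.5,1.8,184,0,0,-0.003,45],
    [0.5,1.8,184,0,0,-0.003,30],
    [0.5,1.8,184,0,0,-0.003,20]
  ],
  "grip_force": 40
}}

```text
clock: 3.35
tcp_pos: [0.5382, 0.3449, 0.0978]
orientation: [0.451, 3.107, 0.003]
contact_force: [0.3, -0.0, 0.1]
grip_width: 0.0202
gripper_force: 0.0
```

{"fn": "step_arm", "kwargs": {
  "moves": [
    [0,0,0,0,0,0,5],
    [0,0,0,0,0,0,5],
    [0,0,0,0,0,0,5],
    [0,0,0,0,0,0,5]
  ]
}}

```text
clock: 3.75
tcp_pos: [0.5382, 0.3454, 0.0979]
orientation: [0.449, 3.106, 0.002]
contact_force: [-0.6, -0.9, 7.6]
grip_width: 0.0113
gripper_force: 41.8
```

{"fn": "step_arm", "kwargs": {
  "moves": [
    [0,0,-15,0,0,0,5],
    [0,0,-35,0,0,0,5],
    [0,0,-60,0,0,0,5],
    [0,0,-90,0,0,0,5],
    [0,0,-100,0,0,0,5],
    [0,0,-100,0,0,0,5]
  ]
}}

```text
clock: 4.35
tcp_pos: [0.5377, 0.3457, 0.1982]
orientation: [0.449, 3.106, 0.004]
contact_force: [0.4, -0.1, -1.1]
grip_width: 0.0111
gripper_force: 40.7
```

```bash
python3 - <<'E'
from h import *
f=grab('wrist');save(f['image'],'w2.png',1)
W=world(f);Z=W[...,2];X=W[...,0];Y=W[...,1]
def comp(m,name,a=60):
  n,lab,st,c=cv2.connectedComponentsWithStats(m.astype(np.uint8))
  for i in range(1,n):
    if st[i,4]>a:
        P=W[lab==i];q=cv2.minAreaRect((P[:,:2]*1000).astype(np.float32));print(name,st[i],P[:,:2].mean(0).round(4),np.round(q[0],1),np.round(q[1],1),round(q[2],1),np.median(P[:,2]).round(4))
s=(X>.48)&(X<.65)&(Y>-.08)&(Y<.17)
comp(s&(Z>.047)&(Z<.057)&(Y>.08),'block');comp(s&(Z>.079)&(Z<.09)&(Y<.08),'ring');comp(s&(Y>.08)&(Z<.045)&(Z>.005),'low')
for z in (.565,.556): go(z,.114,.198,90)
E
```

```text
block [  48  221   56   56 1447] [0.5573 0.1143] [558.5 113.1] [66.7 36.4] 0.1 0.0518
ring [  0 267  18  51 540] [0.5757 0.0402] [577.6  38.6] [17.8 67. ] 59.3 0.0835
low [  50  185   92   93 3874] [0.5499 0.1281] [558.4 116.4] [120.1  73.9] 0.9 0.0123
low [ 67 233  20  31  90] [0.5603 0.1087] [560.1 108.9] [43.1  2.5] 2.5 0.043
shift mm [ -92.1 -213.5   -1.7] turn [ 0.0004  0.0011 -0.2869] tcp [0.5371 0.3449 0.1964] t 4.4 w 0.0113 F [-1.   0.9 -0.5] j [-0.12  0.57 -0.79  1.64  0.44  1.11  0.26]
shift mm [ -83.4 -216.1   -1.7] turn [ 0.0004  0.0011 -0.2869] tcp [0.5371 0.3449 0.1964] t 4.4 w 0.0113 F [-1.   0.9 -0.5] j [-0.12  0.57 -0.79  1.64  0.44  1.11  0.26]
```

View pics/w2.png

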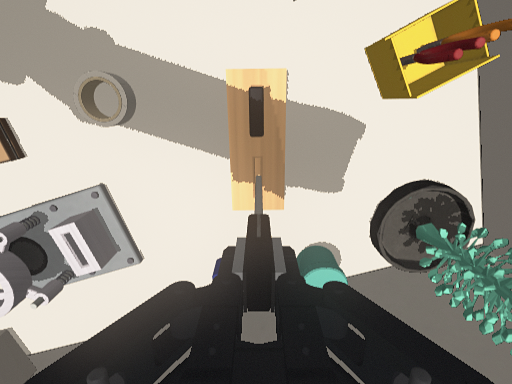

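{"fn": "step_arm", "kwargs": {
  "moves": [
    [-22,-53,-2,0,0,-0.07,5],
    [-45,-107,-2,0,0,-0.14,5],
    [-67,-160,-2,0,0,-0.22,5],
    [-80,-192,-2,0,0,-0.27,5],
    [-89,-214,-2,0,0,-0.287,5],
    [-89,-214,-2,0,0,-0.287,5],
    [-89,-214,-2,0,0,-0.287,5]
  ]
}}

```text
clock: 5.1
tcp_pos: [0.5612, 0.1132, 0.1964]
orientation: [-0.003, -3.139, 0.0]
contact_force: [0.4, 1.1, -1.0]
grip_width: 0.0113
gripper_force: 40.6
```

```bash
cat >> h.py <<'E'
def comp(W,m,name,a=60):
  n,lab,st,c=cv2.connectedComponentsWithStats(m.astype(np.uint8))
  for i in range(1,n):
    if st[i,4]>a:
        P=W[lab==i];q=cv2.minAreaRect((P[:,:2]*1000).astype(np.float32));print(name,st[i],P[:,:2].mean(0).round(4),np.round(q[0],1),np.round(q[1],1),round(q[2],1),np.median(P[:,2]).round(4))
E
python3 - <<'E'
from h import *
f=grab('wrist');save(f['image'],'w3.png',1)
W=world(f);Z=W[...,2];X=W[...,0];Y=W[...,1]
s=(X>.48)&(X<.65)&(Y>-.08)&(Y<.17)
comp(W,s&(Z>.047)&(Z<.057)&(Y>.08),'block');comp(W,s&(Z>.079)&(Z<.09)&(Y<.08),'ring');comp(W,s&(Y>.08)&(Z<.045)&(Z>.02),'low');comp(W,s&(Y>.08)&(Z>.09),'gauge')
g=grab('top');W=world(g);Z=W[...,2];X=W[...,0];Y=W[...,1]
s=(X>.48)&(X<.65)&(Y>.07)&(Y<.17);comp(W,s&(Z>.08),'top',20)
go(.562,.1135,.14,90)
E
```

```text
block [ 241  148   33   61 1515] [0.5556 0.1129] [558.8 112.8] [66.7 33.9] 1.0 0.0523
ring [ 107  146   89   84 2792] [0.5579 0.0082] [560.2   8.4] [84.7 84.6] 16.5 0.084
low [242 145  31   4 102] [0.5257 0.1112] [525.6 112.2] [ 0.6 33.6] 1.1 0.0318
gauge [  158   176   316   208 27183] [0.5523 0.1243] [559.1 124.1] [89.7 40.1] 84.2 0.2658
top [ 181   99   60   83 3307] [0.5442 0.1092] [542.8 100.7] [135.   97.1] 38.8 0.5807
shift mm [-1.  -2.2 57.2] turn [ 0.0007 -0.0013  0.0019] tcp [0.5611 0.1157 0.1972] t 5.2 w 0.0117 F [ 0.1  0.8 -0.7] j [ 0.35  0.48 -0.87  1.8   0.42  1.06  0.9 ]
```

View pics/w3.png

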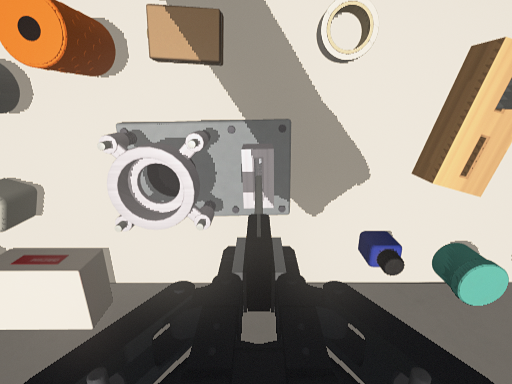

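The gauge is above the slot, with the blade at about column 259 and the block at columns 241–274. I'll zoom in to check the alignment.

```bash
python3 - <<'E'
from h import *
f=load('wrist');i=f['image'];save(i[135:225,225:295],'w3c.png',6)
for v in (152,165,185,200,210): print(v,i[v,238:280].mean(1).astype(int).tolist())
E
```

```text
152 [163, 162, 159, 218, 244, 243, 241, 239, 239, 240, 242, 244, 248, 135, 141, 144, 145, 146, 147, 146, 143, 143, 144, 141, 141, 143, 141, 142, 138, 135, 138, 142, 142, 143, 143, 136, 98, 98, 98, 98, 99, 99]
165 [165, 165, 164, 104, 244, 242, 240, 238, 236, 238, 240, 241, 241, 244, 203, 181, 106, 110, 117, 121, 120, 117, 120, 121, 123, 131, 143, 143, 140, 137, 139, 140, 142, 144, 143, 139, 101, 98, 98, 99, 101, 99]
185 [165, 165, 165, 165, 162, 139, 144, 142, 138, 138, 140, 142, 143, 143, 142, 129, 120, 85, 94, 100, 101, 100, 99, 92, 137, 125, 143, 144, 141, 138, 138, 141, 142, 142, 143, 142, 101, 99, 102, 102, 101, 101]
200 [161, 162, 162, 162, 159, 204, 237, 234, 233, 229, 231, 233, 235, 235, 236, 216, 198, 87, 98, 102, 102, 102, 101, 93, 143, 215, 235, 236, 235, 226, 185, 168, 138, 141, 142, 145, 160, 161, 161, 162, 160, 160]
210 [103, 147, 164, 162, 161, 163, 162, 162, 161, 160, 161, 161, 161, 160, 161, 162, 141, 95, 101, 101, 102, 101, 100, 98, 93, 168, 163, 161, 163, 162, 163, 162, 162, 159, 162, 162, 161, 161, 161, 162, 149, 114]
```

View pics/w3c.png

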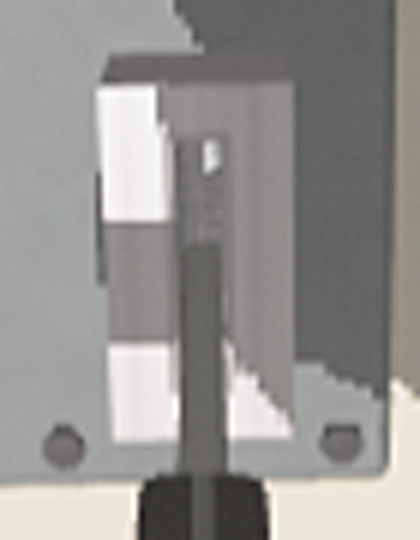

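```bash
python3 - <<'E'
from h import *
f=load('wrist');P=lambda x,y,z:ray(f,225+x/6-.42,135+y/6-.42,z).round(4)
print('foot L,R low x end',P(183,245,.109),P(222,245,.109),'blade high',P(182,330,.109),P(222,330,.109))
print('slot end corners',P(175,135,.052),P(229,135,.052),'sides lower',P(173,220,.052),P(229,340,.052),P(177,420,.052),P(232,420,.052))
print('block',P(97,85,.052),P(293,85,.052),P(113,440,.052),P(293,440,.052))
go(.562,.1135,.14,90)
E
```

```text
foot L,R low x end [0.5392 0.1109 0.109 ] [0.5392 0.1166 0.109 ] blade high [0.5521 0.1107 0.109 ] [0.5521 0.1166 0.109 ]
slot end corners [0.5341 0.1089 0.052 ] [0.5342 0.1185 0.052 ] sides lower [0.5495 0.1085 0.052 ] [0.5721 0.1186 0.052 ] [0.5878 0.1089 0.052 ] [0.5878 0.1192 0.052 ]
block [0.5253 0.0954 0.052 ] [0.5254 0.1296 0.052 ] [0.5917 0.0969 0.052 ] [0.5918 0.1306 0.052 ]
shift mm [-1.  -2.2 57.2] turn [ 0.0007 -0.0013  0.0019] tcp [0.5611 0.1157 0.1972] t 5.2 w 0.0117 F [ 0.1  0.8 -0.7] j [ 0.35  0.48 -0.87  1.8   0.42  1.06  0.9 ]
```

{"fn": "step_arm", "kwargs": {
  "moves": [
    [-0.5,0,20,0,0,-0.018,5],
    [-0.5,0,40,0,0,-0.018,5],
    [-0.5,0,50,0,0,-0.018,5],
    [-0.5,0,55,0,0,-0.018,5],
    [-0.5,0,60,0,0,-0.018,5],
    [-0.5,0,65,0,0,-0.018,5],
    [-0.5,0,70,0,0,-0.018,5]
  ]
}}

```text
clock: 5.9
tcp_pos: [0.5693, 0.1167, 0.1363]
orientation: [-0.028, 3.126, 0.001]
contact_force: [-2.9, -6.7, 54.9]
grip_width: 0.0116
gripper_force: 52.7
```

{"fn": "step_arm", "kwargs": {
  "moves": [
    [0,0,-10,0,0,0,5],
    [0,0,-25,0,0,0,5],
    [0,0,-30,0,0,0,5],
    [0,0,-30,0,0,0,5]
  ]
}}

```text
clock: 6.3
tcp_pos: [0.5627, 0.1147, 0.1587]
orientation: [-0.029, 3.14, 0.0]
contact_force: [-0.6, 0.3, -1.1]
grip_width: 0.0113
gripper_force: 45.2
```

```bash
python3 - <<'E'
from h import *
f=grab('wrist');i=f['image'];save(i[110:260,180:330],'w4c.png',4)
go(.562,.1135,.14,91)
o=r.get_obs();print(o['orientation'],o['qvel'])
E
```

```text
shift mm [ 0.3 -0.9 17.9] turn [-0.      0.0003  0.0007] tcp [0.5623 0.1144 0.1579] t 6.35 w 0.0111 F [-0.4 -0.2 -1.1] j [ 0.33  0.53 -0.84  1.83  0.47  0.99  0.88]
[-2.85767359e-02  3.14116878e+00 -6.26828745e-05] [-0.00208836  0.01415371  0.00812036  0.01351318  0.00294193 -0.00280491
 -0.00020595]
```

View pics/w4c.png

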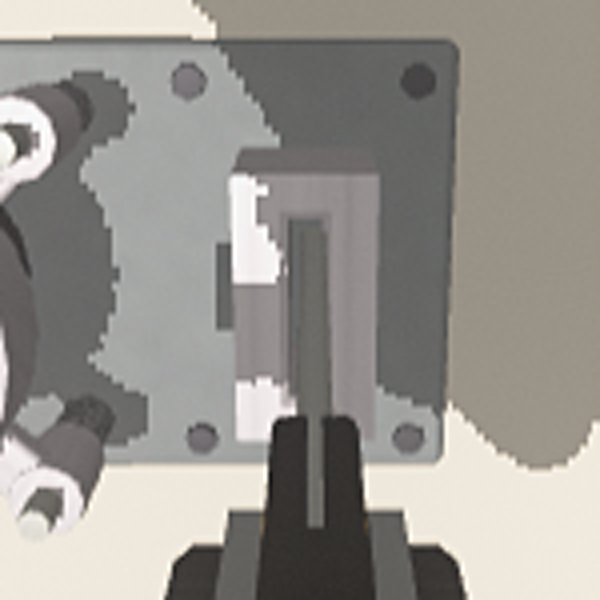

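```bash
python3 - <<'E'
from h import *
f=load('wrist');P=lambda x,y,z:ray(f,180+x/4-.4,110+y/4-.4,z).round(4)
i=f['image']
for v in range(160,212,5): print(v,i[v,246:268].mean(1).astype(int).tolist())
for z in (.06,.07): print('foot',P(302,222,z),P(327,222,z))
print('slot',P(282,215,.052),P(330,215,.052),P(289,400,.052),P(333,400,.052))
print('block',P(230,174,.052),P(379,174,.052),P(236,440,.052),P(376,440,.052))
# blade side surface depth profile
W=world(f)
for v in range(164,214,6): print(v,W[v,258].round(4),W[v,259].round(4))
E
```

```text
160 [147, 146, 147, 146, 144, 147, 146, 148, 148, 147, 146, 146, 146, 145, 145, 142, 145, 143, 143, 144, 140, 137]
165 [143, 145, 147, 144, 126, 131, 87, 101, 99, 101, 101, 99, 99, 99, 109, 128, 132, 146, 145, 144, 139, 137]
170 [245, 203, 207, 137, 126, 131, 84, 102, 101, 94, 100, 104, 103, 103, 99, 103, 133, 146, 146, 143, 138, 138]
175 [242, 243, 244, 237, 118, 128, 84, 101, 103, 94, 101, 104, 104, 104, 101, 100, 134, 147, 144, 142, 140, 137]
180 [226, 227, 230, 142, 125, 130, 84, 103, 104, 95, 100, 105, 105, 105, 101, 94, 134, 148, 145, 144, 140, 138]
185 [146, 147, 147, 146, 128, 129, 97, 104, 104, 98, 103, 105, 105, 104, 103, 98, 130, 147, 146, 144, 140, 139]
190 [146, 147, 146, 146, 127, 130, 96, 102, 104, 99, 103, 106, 105, 105, 103, 98, 125, 147, 144, 143, 141, 140]
195 [144, 147, 145, 146, 126, 130, 97, 103, 98, 102, 103, 107, 107, 105, 103, 99, 113, 148, 146, 144, 141, 140]
200 [145, 146, 145, 146, 132, 130, 98, 109, 98, 102, 104, 107, 106, 105, 103, 98, 101, 149, 146, 143, 141, 141]
205 [243, 246, 133, 139, 127, 155, 108, 106, 95, 104, 104, 106, 106, 106, 104, 97, 100, 14
[... 182 characters left out ...]
6  ]
foot [0.5323 0.112  0.07  ] [0.5322 0.1173 0.07  ]
slot [0.5349 0.1072 0.052 ] [0.5347 0.1183 0.052 ] [0.5809 0.1093 0.052 ] [0.5807 0.1201 0.052 ]
block [0.5255 0.0953 0.052 ] [0.5249 0.1293 0.052 ] [0.5918 0.0963 0.052 ] [0.5912 0.131  0.052 ]
164 [0.5358 0.1145 0.05  ] [0.5354 0.1154 0.0515]
170 [0.5325 0.1145 0.0867] [0.5329 0.1153 0.0851]
176 [0.5338 0.1145 0.1005] [0.5336 0.1152 0.101 ]
182 [0.5345 0.1145 0.1142] [0.5345 0.1152 0.1142]
188 [0.5353 0.1145 0.1257] [0.5356 0.1152 0.1249]
194 [0.5364 0.1145 0.1352] [0.5362 0.1152 0.1357]
200 [0.537  0.1145 0.1447] [0.537  0.1151 0.1446]
206 [0.5375 0.1145 0.1534] [0.5377 0.1151 0.1528]
212 [0.5383 0.1145 0.1605] [0.5383 0.1151 0.1606]
```

The wrist crop shows the gauge tilted about 0.08 rad in the hand, with its foot toward -x, and about 1 mm off toward +y in the slot. Correcting both.

{"fn": "step_arm", "kwargs": {
  "moves": [
    [-0.5,-1.2,-8,0,-0.04,0,5],
    [-0.5,-1.2,-8,0,-0.077,0,5],
    [-0.5,-1.2,-8,0,-0.077,0,5],
    [-0.5,-1.2,-8,0,-0.077,0,5]
  ]
}}

```text
clock: 6.75
tcp_pos: [0.5624, 0.1129, 0.1653]
orientation: [-0.028, 3.066, 0.0]
contact_force: [1.1, 0.5, -0.3]
grip_width: 0.0115
gripper_force: 45.3
```

```bash
cat > edge.py <<'E'
from h import *
f=grab('wrist');i=f['image'];W=world(f)
m=(W[...,1]>.105)&(W[...,1]<.123)&(W[...,0]<.60)&(W[...,0]>.52)
for zl in np.arange(.06,.16,.012):
    k=m&(W[...,2]>zl)&(W[...,2]<zl+.012)
    if k.sum()>5: print(round(zl+.006,3),k.sum(),'x',np.percentile(W[k][:,0],[5,50]).round(4),'y',np.percentile(W[k][:,1],[2,50,98]).round(4))
g=i.mean(2).astype(int)
for v in range(150,215,6): print(v,g[v,232:284].tolist())
o=r.get_obs();R=Ro.from_rotvec(o['orientation']).as_matrix();print('tool',R.round(3).tolist(),o['tcp_pos'],'down1mm',(R.T@[0,0,-1]).round(3))
E
python3 edge.py
```

```text
0.09 32 x [0.5376 0.538 ] y [0.1103 0.1127 0.1152]
0.102 35 x [0.5377 0.538 ] y [0.1104 0.1127 0.1151]
0.114 39 x [0.5376 0.5381] y [0.1105 0.1127 0.1149]
0.126 44 x [0.5375 0.5381] y [0.1106 0.1127 0.1148]
0.138 55 x [0.5375 0.538 ] y [0.1108 0.1127 0.1153]
0.15 67 x [0.5375 0.5381] y [0.1106 0.1127 0.1152]
0.162 90 x [0.5376 0.5381] y [0.1077 0.1127 0.1167]
150 [167, 167, 167, 166, 166, 167, 165, 190, 248, 244, 244, 243, 239, 241, 242, 243, 243, 244, 243, 243, 243, 243, 245, 248, 253, 139, 141, 145, 146, 147, 145, 143, 144, 144, 146, 145, 140, 138, 143, 143, 144, 146, 146, 146, 138, 100, 102, 101, 100, 102, 101, 102]
156 [167, 169, 98, 101, 103, 103, 101, 101, 253, 245, 243, 241, 239, 239, 242, 242, 243, 243, 244, 236, 183, 190, 84, 103, 104, 99, 99, 100, 101, 118, 108, 131, 131, 146, 145, 144, 141, 139, 141, 145, 146, 146, 147, 147, 123, 98, 101, 101, 102, 101, 102, 103]
162 [171, 168, 131, 135, 102, 104, 102, 101, 227, 245, 243, 242, 239, 238, 239, 241, 243, 243, 244, 234, 183, 190, 85, 101, 107, 106, 103, 128, 108, 105, 108, 131, 133, 146, 144, 145, 140, 140, 143, 146, 147, 148,
[... 1601 characters left out ...]
168, 165, 165, 165, 165, 166, 166]
204 [88, 88, 147, 159, 171, 169, 168, 166, 163, 207, 237, 235, 233, 231, 232, 234, 234, 236, 235, 236, 237, 242, 164, 99, 109, 112, 111, 109, 109, 101, 132, 244, 238, 236, 236, 234, 230, 233, 235, 235, 235, 238, 242, 185, 164, 166, 166, 168, 140, 140, 116, 126]
210 [111, 111, 124, 144, 169, 167, 166, 166, 165, 165, 164, 163, 162, 161, 160, 161, 158, 160, 160, 161, 162, 164, 103, 104, 110, 111, 111, 110, 109, 105, 99, 170, 165, 164, 163, 162, 162, 161, 162, 162, 162, 162, 163, 165, 164, 166, 166, 167, 151, 122, 116, 111]
tool [[-0.997, -0.018, 0.075], [-0.018, 1.0, 0.001], [-0.075, -0.0, -0.997]] [0.56267633 0.11298737 0.16530771] down1mm [0.075 0.    0.997]
```

```bash
python3 - <<'E'
from h import *
f=load('wrist')
for v in(156,174,192): print(v,ray(f,251.5,v,.052).round(4),ray(f,264.5,v,.052).round(4),'ctr',ray(f,258,v,.052).round(4))
print(ray(f,240,174,.052),ray(f,275.5,174,.052))
E
```

```text
156 [0.5367 0.1066 0.052 ] [0.5365 0.1187 0.052 ] ctr [0.5366 0.1127 0.052 ]
174 [0.5544 0.1067 0.052 ] [0.5542 0.1192 0.052 ] ctr [0.5543 0.113  0.052 ]
192 [0.573  0.1069 0.052 ] [0.5728 0.1197 0.052 ] ctr [0.5729 0.1133 0.052 ]
[0.55458667 0.09574414 0.052     ] [0.55397621 0.12971195 0.052     ]
```

{"fn": "step_arm", "kwargs": {
  "moves": [
    [0.2,0.3,12,0,0,0,5],
    [1,0.3,22,0,0,0,5],
    [1.4,0.3,28,0,0,0,5],
    [1.7,0.3,32,0,0,0,5],
    [2.0,0.3,36,0,0,0,5],
    [2.0,0.3,36,0,0,0,5]
  ]
}}

```text
clock: 7.4
tcp_pos: [0.5634, 0.1135, 0.1292]
orientation: [-0.028, 3.065, 0.001]
contact_force: [0.1, 0.5, -0.6]
grip_width: 0.0115
gripper_force: 45.3
```

Past the earlier blocking height and no contact force, so the gauge is in the slot. Continuing down.

{"fn": "step_arm", "kwargs": {
  "moves": [
    [0.4,0,6,0,0,0,5],
    [0.8,0,12,0,0,0,5],
    [1.3,0,17,0,0,0,5],
    [1.6,0,21,0,0,0,5],
    [1.8,0,24,0,0,0,5],
    [1.8,0,24,0,0,0,5]
  ]
}}

```text
clock: 8.0
tcp_pos: [0.5634, 0.1134, 0.1052]
orientation: [-0.028, 3.065, 0.001]
contact_force: [-0.8, -0.2, 0.1]
grip_width: 0.0115
gripper_force: 45.3
```

{"fn": "step_arm", "kwargs": {
  "moves": [
    [0.1,0,2,0,0,0,5],
    [0.2,0,3.5,0,0,0,5],
    [0.3,0,4.5,0,0,0,5],
    [0.3,0,4.5,0,0,0,5]
  ]
}}

```text
clock: 8.4
tcp_pos: [0.5637, 0.1134, 0.1011]
orientation: [-0.028, 3.065, 0.001]
contact_force: [0.2, -0.1, -0.9]
grip_width: 0.011
gripper_force: 45.3
```

{"fn": "step_arm", "kwargs": {
  "moves": [
    [0.1,0,1.5,0,0,0,5],
    [0.2,0,3,0,0,0,5],
    [0.2,0,3,0,0,0,5]
  ]
}}

```text
clock: 8.7
tcp_pos: [0.5636, 0.1134, 0.098]
orientation: [-0.028, 3.065, 0.001]
contact_force: [-0.2, 0.1, 0.3]
grip_width: 0.0112
gripper_force: 45.3
```

{"fn": "step_arm", "kwargs": {
  "moves": [
    [0.1,0,1.5,0,0,0,5],
    [0.2,0,3,0,0,0,5],
    [0.3,0,4,0,0,0,5]
  ]
}}

```text
clock: 9.0
tcp_pos: [0.5652, 0.1139, 0.0969]
orientation: [-0.028, 3.061, -0.001]
contact_force: [-3.8, -2.3, 24.5]
grip_width: 0.0116
gripper_force: 49.2
```

Touched the floor. I'll ease off slightly, open and rise.

{"fn": "step_arm", "kwargs": {
  "moves": [
    [-0.2,0,-3,0,0,0,5],
    [-0.2,0,-3,0,0,0,25],
    [-0.2,0,-3,0,0,0,40],
    [-0.2,0,-3,0,0,0,40],
    [-0.2,0,-3,0,0,0,40],
    [-2,0,-30,0,0,0,40],
    [-5,0,-70,0,0,0,60],
    [-8,0,-105,0,0.077,0,85]
  ]
}}

```text
clock: 9.8
tcp_pos: [0.5614, 0.114, 0.2007]
orientation: [0.033, -3.139, 0.002]
contact_force: [1.2, 0.2, -0.8]
grip_width: 0.0679
gripper_force: 0.0
```

```bash
python3 - <<'E'
from h import *
f=grab('wrist');W=world(f);Z=W[...,2];X=W[...,0];Y=W[...,1]
s=(X>.52)&(X<.6)&(Y>.09)&(Y<.14)
comp(W,s&(Z>.122)&(Z<.145),'gauge',30);comp(W,s&(Z>.049)&(Z<.055),'block');comp(W,(X>.5)&(X<.62)&(Y<.07)&(Y>-.05)&(Z>.079)&(Z<.09),'ring')
f=grab('top');W=world(f);Z=W[...,2];X=W[...,0];Y=W[...,1]
comp(W,(X>.41)&(X<.51)&(Y<-.13)&(Y>-.24)&(Z>.075)&(Z<.095),'flask')
go(.56,.0,.29,90);go(.461,-.187,.25,0);go(.461,-.187,.25,90)
E
```

```text
gauge [250 177  15  49 689] [0.5565 0.1135] [558.5 113.3] [39.9 11.7] 1.4 0.1321
block [ 241  148   33   59 1216] [0.5527 0.1127] [558.4 112.9] [66.2 34. ] 1.2 0.0523
ring [ 108  143   88   83 2731] [0.5582 0.0081] [560.2   8.4] [84.8 85.1] 27.9 0.084
flask [321 189  21  20 310] [ 0.4617 -0.1859] [ 461.5 -186.7] [57.3 56.4] 27.5 0.0859
shift mm [   8.9 -114.3  -86. ] turn [0.0027 0.0066 0.0167] tcp [0.5675 0.1147 0.2044] t 9.9 w 0.0808 F [0.6 0.1 0.4] j [ 0.36  0.48 -0.87  1.78  0.42  1.07  0.92]
shift mm [ 111.3 -299.7  -47.2] turn [0.0073 0.003  1.5875] tcp [0.5675 0.1147 0.2044] t 9.9 w 0.0808 F [0.6 0.1 0.4] j [ 0.36  0.48 -0.87  1.78  0.42  1.07  0.92]
shift mm [ 111.3 -299.7  -47.2] turn [0.0027 0.0066 0.0167] tcp [0.5675 0.1147 0.2044] t 9.9 w 0.0808 F [0.6 0.1 0.4] j [ 0.36  0.48 -0.87  1.78  0.42  1.07  0.92]
```

The gauge is seated: top at z=0.132, centred and released. Next is the flask.

{"fn": "step_arm", "kwargs": {
  "moves": [
    [10,-40,-20,0,0,0.017,85],
    [25,-80,-20,0,0,0.017,85],
    [42,-120,-20,0,0,0.017,85],
    [60,-165,-20,0,0,0.017,85],
    [78,-210,-20,0,0,0.017,85],
    [96,-255,-20,0,0,0.017,85],
    [108,-300,-20,0,0,0.017,85],
    [108,-300,-20,0,0,0.017,85]
  ]
}}

```text
clock: 10.7
tcp_pos: [0.4582, -0.1959, 0.2182]
orientation: [-0.016, -3.139, 0.004]
contact_force: [0.4, 0.4, -0.4]
grip_width: 0.0851
gripper_force: 0.0
```

{"fn": "step_arm", "kwargs": {
  "moves": [
    [0,0,0,0,0,0,85],
    [0,0,0,0,0,0,85],
    [0,0,0,0,0,0,85]
  ]
}}

```text
clock: 11.0
tcp_pos: [0.4617, -0.1867, 0.2194]
orientation: [-0.007, 3.141, 0.001]
contact_force: [0.6, -0.2, -0.6]
grip_width: 0.0851
gripper_force: 0.0
```

```bash
python3 - <<'E'
from h import *
f=grab('wrist');save(f['image'],'w5.png',1);W=world(f);Z=W[...,2];X=W[...,0];Y=W[...,1]
comp(W,(X>.41)&(X<.52)&(Y<-.12)&(Y>-.25)&(Z>.079)&(Z<.095),'flask')
go(.461,-.187,.042,90)
E
```

```text
flask [ 229  156   55   54 2308] [ 0.4605 -0.1882] [ 461.6 -188.6] [57.5 57.2] 2.0 0.0859
shift mm [  0.7  -0.2 177.5] turn [0.0003 0.0002 0.0041] tcp [ 0.4616 -0.1868  0.2195] t 11.05 w 0.0851 F [0.1 0.  0.2] j [ 0.99  0.31 -0.86  1.94  0.28  1.01  1.58]
```

View pics/w5.png

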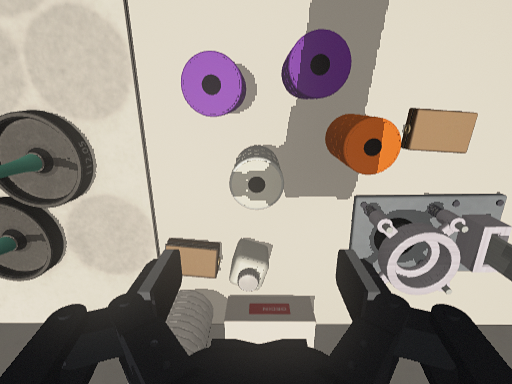

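The wrist view shows the grey flask at (256,185), centred between the fingers and clear of its neighbours.

{"fn": "step_arm", "kwargs": {
  "moves": [
    [0.5,-1.2,40,0,0,0.004,85],
    [0.5,-1.2,80,0,0,0.004,85],
    [0.5,-1.2,115,0,0,0.004,85],
    [0.5,-1.2,150,0,0,0.004,85],
    [0.5,-1.2,175,0,0,0.004,85],
    [0.5,-1.2,177,0,0,0.004,85],
    [0.5,-1.2,177,0,0,0.004,70],
    [0.5,-1.2,177,0,0,0.004,62]
  ],
  "grip_force": 80
}}

```text
clock: 11.85
tcp_pos: [0.462, -0.1894, 0.0439]
orientation: [0.003, 3.139, -0.001]
contact_force: [-0.2, -0.4, -0.1]
grip_width: 0.0623
gripper_force: 0.0
```

{"fn": "step_arm", "kwargs": {
  "moves": [
    [0,0,0,0,0,0,50],
    [0,0,0,0,0,0,50],
    [0,0,0,0,0,0,50],
    [0,0,0,0,0,0,50],
    [0,0,0,0,0,0,50]
  ]
}}

```text
clock: 12.35
tcp_pos: [0.462, -0.1896, 0.0444]
orientation: [0.004, 3.139, -0.002]
contact_force: [-0.9, 1.8, 6.0]
grip_width: 0.0562
gripper_force: 84.2
```

{"fn": "step_arm", "kwargs": {
  "moves": [
    [0,0,-15,0,0,0,50],
    [0,0,-40,0,0,0,50],
    [0,0,-75,0,0,0,50],
    [0,0,-105,0,0,0,50],
    [0,0,-115,0,0,0,50],
    [0,0,-115,0,0,0,50]
  ]
}}

```text
clock: 12.95
tcp_pos: [0.4612, -0.1902, 0.1591]
orientation: [0.006, 3.139, -0.003]
contact_force: [0.6, 0.5, -6.0]
grip_width: 0.0559
gripper_force: 86.8
```

```bash
python3 - <<'E'
from h import *
f=grab('wrist');W=world(f);Z=W[...,2];X=W[...,0];Y=W[...,1]
comp(W,(X>.41)&(X<.52)&(Y<-.12)&(Y>-.25)&(Z>.19)&(Z<.215),'flask')
go(.5605,.0085,.16,90)
E
```

```text
flask [  104   227   312   117 14863] [ 0.4556 -0.1895] [ 459.3 -186.5] [ 57.6 114.2] 18.1 0.2006
shift mm [-99.6 198.8  -2.6] turn [-0.001   0.0001 -0.0035] tcp [ 0.4602 -0.19    0.1576] t 13.0 w 0.0563 F [-0.3  0.4 -4.9] j [ 0.95  0.39 -0.82  2.    0.37  0.9   1.49]
```

{"fn": "step_arm", "kwargs": {
  "moves": [
    [-20,40,-3,0,0,-0.004,50],
    [-43,85,-3,0,0,-0.004,50],
    [-65,130,-3,0,0,-0.004,50],
    [-85,170,-3,0,0,-0.004,50],
    [-95,190,-3,0,0,-0.004,50],
    [-99.5,199,-3,0,0,-0.004,50],
    [-99.5,199,-3,0,0,-0.004,50],
    [-99.5,199,-3,0,0,-0.004,50]
  ]
}}

```text
clock: 13.8
tcp_pos: [0.5596, 0.0073, 0.1592]
orientation: [-0.0, -3.139, 0.002]
contact_force: [0.2, -0.0, -5.3]
grip_width: 0.0563
gripper_force: 87.1
```

```bash
python3 - <<'E'
from h import *
from scipy.optimize import least_squares
go(.5605,.0085,.16,90)
f=grab('wrist');save(f['image'],'w6.png',1);W=world(f);Z=W[...,2];X=W[...,0];Y=W[...,1]
s=(abs(X-.56)<.05)&(abs(Y-.0085)<.05)&(Z>.193)&(Z<.21)
print(np.median(Z[s]),s.sum())
# boundary of rim on the low-x side
P=W[s];b=[]
for y in np.arange(-.012,.03,.002):
    k=abs(P[:,1]-y)<.001
    if k.sum()>3: b.append((P[k,0].min(),y))
b=np.array(b);q=least_squares(lambda p:np.hypot(b[:,0]-p[0],b[:,1]-p[1])-.029,[.56,.0085]);print('flask rim',q.x.round(4),np.abs(q.fun).max().round(4))
sv=s&(abs(Y-.0085)<.015)&(X<.57);A=np.c_[X[sv],Y[sv],np.ones(sv.sum())];print('rim slope',np.linalg.lstsq(A,Z[sv],rcond=None)[0].round(3))
for zl in np.arange(.12,.2,.01):
    k=(Z>zl)&(Z<zl+.01)&(abs(Y-.0085)<.004)&(abs(X-.53)<.03)
    if k.sum()>3: print('front',zl.round(3),np.median(X[k]).round(4),k.sum())
E
```

```text
shift mm [-0.9  1.2 -0.8] turn [-0.0013 -0.0028 -0.0001] tcp [0.5596 0.0073 0.1592] t 13.8 w 0.0563 F [ 0.2 -0.  -5.3] j [ 0.51  0.5  -0.82  1.86  0.44  0.98  1.06]
0.20053462786518375 12967
flask rim [0.5591 0.0077] 0.0003
rim slope [0.05  0.004 0.173]
front 0.12 0.5306 49
front 0.13 0.5306 57
front 0.14 0.5306 72
front 0.15 0.5305 79
front 0.16 0.5307 104
front 0.17 0.5308 126
front 0.18 0.5307 155
front 0.19 0.5311 325
front 0.2 0.5454 983
```

View pics/w6.png

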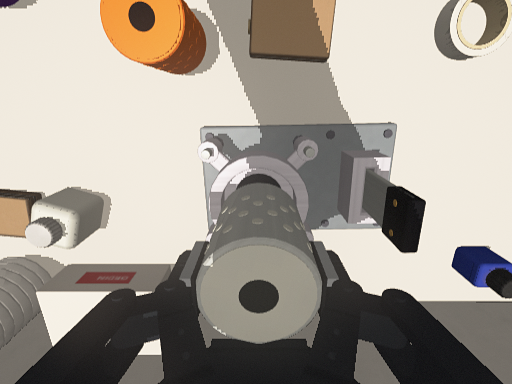

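The wrist view shows the flask upright in the grip, above the ring at (258,190), and the gauge still standing at right (405,220). Lowering it with a 0.8 mm correction.

{"fn": "step_arm", "kwargs": {
  "moves": [
    [-0.8,0.8,10,0,0,0,50],
    [-0.8,0.8,22,0,0,0,50],
    [-0.8,0.8,28,0,0,0,50],
    [-0.8,0.8,34,0,0,0,50],
    [-0.8,0.8,40,0,0,0,50],
    [-0.8,0.8,46,0,0,0,50],
    [-0.8,0.8,50,0,0,0,50],
    [-0.8,0.8,50,0,0,0,50]
  ]
}}

```text
clock: 14.65
tcp_pos: [0.5612, 0.0099, 0.1099]
orientation: [0.002, -3.141, 0.0]
contact_force: [0.6, -0.4, -5.1]
grip_width: 0.0561
gripper_force: 87.1
```

{"fn": "step_arm", "kwargs": {
  "moves": [
    [0,0,2,0,0,0,50],
    [0,0,4,0,0,0,50],
    [0,0,6,0,0,0,50],
    [0,0,6,0,0,0,50],
    [0,0,6,0,0,0,50]
  ]
}}

```text
clock: 15.15
tcp_pos: [0.5617, 0.0099, 0.105]
orientation: [-0.002, 3.141, -0.001]
contact_force: [-2.9, -0.3, 2.4]
grip_width: 0.0566
gripper_force: 87.7
```

{"fn": "step_arm", "kwargs": {
  "moves": [
    [0,0,3,0,0,0,50],
    [0,0,6,0,0,0,50],
    [0,0,9,0,0,0,50],
    [0,0,11,0,0,0,50],
    [0,0,13,0,0,0,50],
    [0,0,13,0,0,0,50],
    [0,0,13,0,0,0,50]
  ]
}}

```text
clock: 15.85
tcp_pos: [0.5618, 0.0099, 0.0923]
orientation: [-0.002, 3.141, -0.001]
contact_force: [-5.7, -2.9, 10.9]
grip_width: 0.0563
gripper_force: 88.6
```

```bash
cat > chk.py <<'E'
from h import *
from scipy.optimize import least_squares
f=grab('wrist');W=world(f);Z=W[...,2];X=W[...,0];Y=W[...,1]
s=(abs(X-.56)<.05)&(abs(Y-.0085)<.05)&(Z>.115)&(Z<.155)
s2=s&(abs(Y-.0085)<.02)&(X>.545)&(X<.56);print('rim z',np.median(Z[s2]),s2.sum())
g=(abs(X-.558)<.02)&(abs(Y-.113)<.006)&(Z>.12);print('gauge top',np.median(Z[g]));comp(W,g,'gauge')
for zl in np.arange(.08,.14,.01):
    k=(Z>zl)&(Z<zl+.01)&(abs(Y-.0085)<.004)&(abs(X-.53)<.03)
    if k.sum()>3: print('front',zl.round(3),np.median(X[k]).round(4),k.sum())
P=W[s&(Z>np.median(Z[s2])-.006)];b=[]
for y in np.arange(-.012,.03,.002):
    k=abs(P[:,1]-y)<.001
    if k.sum()>3: b.append((P[k,0].min(),y))
b=np.array(b);q=least_squares(lambda p:np.hypot(b[:,0]-p[0],b[:,1]-p[1])-.029,[.56,.0085]);print('flask rim',q.x.round(4))
rg=(abs(X-.56)<.05)&(abs(Y-.0085)<.05)&(Z<.09)&(Z>.055);k=rg&(X<.527);print('ring top z',np.percentile(Z[k],[50,90]),k.sum(),'expected rest .084')
o=r.get_obs();print(o['tcp_pos'],o['contact_force'],o['gripper_force'],abs(o['qvel']).max())
E
python3 chk.py
```

```text
rim z 0.13384027121668995 2674
gauge top 0.13124718831489765
gauge [ 450  236   62   87 3606] [0.5556 0.111 ] [558. 113.] [40. 12.] 0.0 0.1312
front 0.08 0.5329 78
front 0.09 0.5328 102
front 0.1 0.533 114
front 0.11 0.5329 149
front 0.12 0.5331 183
front 0.13 0.5448 1093
flask rim [0.5613 0.0102]
ring top z [0.06995467 0.07801386] 1765 expected rest .084
[0.56180878 0.00987502 0.09227998] [-4.49764439 -1.3832473  11.02275233] 88.62483511922619 0.0015678520206844951
```

{"fn": "step_arm", "kwargs": {
  "moves": [
    [0.4,-0.4,1,0,0,0,50],
    [0.8,-0.8,1.5,0,0,0,50],
    [0.8,-0.8,1.5,0,0,0,50],
    [0.8,-0.8,1.5,0,0,0,50],
    [0.8,-0.8,1.5,0,0,0,50],
    [0.8,-0.8,1.5,0,0,0,50]
  ]
}}

```text
clock: 16.5
tcp_pos: [0.5617, 0.0098, 0.0912]
orientation: [-0.002, 3.139, 0.0]
contact_force: [-3.8, -1.8, 11.6]
grip_width: 0.056
gripper_force: 88.7
```

```bash
python3 chk.py
```

```text
rim z 0.1328108669076249 2675
gauge top 0.13162109206188355
gauge [ 450  237   62   88 3296] [0.5563 0.1108] [558. 113.] [40. 12.] 0.0 0.1316
front 0.08 0.5328 78
front 0.09 0.5328 106
front 0.1 0.5329 115
front 0.11 0.5328 148
front 0.12 0.5329 184
front 0.13 0.5449 1063
flask rim [0.5611 0.0102]
ring top z [0.0690158  0.07797881] 1768 expected rest .084
[0.56171383 0.009802   0.09122591] [-3.7562554  -1.55119878 11.77446833] 88.72585447043093 0.0011461242453494722
```

The rim is within about 1 mm of the gauge's top edge, the ring is pressed about 15 mm, and the flask is upright, held and still. Handing in.

```bash
python3 -c "
from bench import r
print(r.hand_in())"
```

```text
the job is handed in; nothing more can be done
None
```

I handed the job in at about 16.5 s with the tall gauge let go and fully down in the cradle's slot (top edge about 0.132 m) and the flask upright in the ring, held pressed down about 15 mm with its rim at about 0.133 m; the hand-in returned no verdict, and on the way the gauge hit the block once (about 55 N at the wrist) before I re-aligned it.

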